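Hold the angle gauge at its marked slope

TASK

Take the angle gauge by its black handle off the timber offcut and stand it, dial upright, with the middle of its foot squarely across the crown of the brass sprung stud, pressing gently so that the stud gives a few millimetres without bottoming. Rock it there until its hanging pointer has settled on the red mark, and finish while still holding it like that, so that a colleague can set the carton slide to the same slope. Leave the red mark and the other things where they are.

Things in the scene. Friction and masses are not known exactly. Their poses are not given: they have to be found in the camera images.
- gauge: Angle gauge, 0.4 kg: flat foot 130 (y) x 32 (x) x 16 mm; white dial 112 mm across, centre 75 mm up; black handle on top, 22 mm thick in x, 50 mm long in y, 131 to 175 mm up: grip it across x. Origin: centre of the foot's underside. x: out of the dial's face (at the start away from the robot within 25 degrees), y along the foot, z up. Starts upright on the offcut.
- pointer (a joint): Black hanging pointer before the dial, free about the gauge's x axis 105 mm above the underside (upper dial); swings 0.62 rad each way, seeks plumb, settles in about a second. Value: angle from the gauge's own -z, rad; 0 with the gauge upright, positive with the tip on the gauge's +y side. Leaning the gauge's top towards its own +y raises it by the lean.
- mark (a joint): Red tab on the dial, 10 mm wide, 14 mm long, stiff; same axis, zero and sense as the pointer. Somewhere from 0.14 to 0.45 rad and stays there. The pointer is on the mark when both values agree.
- pointer_tip (a point): Point on the pointer 75 mm from its axis, near its tip.
- mark_mid (a point): Middle of the red tab, also 75 mm from the axis and in the plane of the pointer; the two points coincide when the pointer is on the mark.
- stand: Fixed stand: plywood base 110 x 120 x 14 mm, on it a blue block 64 (x) x 76 (y) mm, top 50 mm above the table. Origin: centre of the underside, z up. The brass stud rises from its top; its crown ridge runs along the stand's x, so the gauge's foot must lie along the stand's y (gauge x parallel to stand x).
- stud (a joint): How far the brass stud is pressed down, m: 0 when free, 0.014 at its lower stop. Spring: begins to give at about 1.5 N, then 0.5 N per mm.
- stud_crown (a point): Top of the stud's highest ridge, 85 mm above the table when free, above the stand's origin; sinks with the stud. The ridge is a bar of 12 mm radius, 66 mm long along the stand's x. Lower ridges beside it (11 mm lower, 17 mm off on -y; 12 mm lower, 20 mm off on +y) touch the foot only beyond about 0.5 rad of lean.
- offcut: Fixed pale timber offcut, 90 (x) x 180 (y) x 38 mm high, on which the gauge starts. Origin: centre of the underside.
- red_tin: Bystander, leave alone: red sweet tin, 110 x 75 x 42 mm high. Origin: centre of the underside.
- blue_tin: Bystander, leave alone: blue sweet tin, 85 x 65 x 50 mm high. Origin: centre of the underside.
- nut_tube: Bystander, leave alone: clear upright tube of brown nuts with white cap, 58 mm across, 120 mm high. Origin: centre of the underside.
- almond_tube: Bystander, leave alone: clear upright tube of pale almonds with black cap, 58 mm across, 120 mm high. Origin: centre of the underside.
- gift_box: Bystander, leave alone: dark brown gift box with pale ribbon, 100 x 80 x 45 mm high. Origin: centre of the underside.
- tape_roll: Bystander, leave alone: roll of brown tape lying flat, 96 mm across, 45 mm high. Origin: centre of the underside.
- screwdriver: Bystander, leave alone: screwdriver lying on the table.

How it is judged:
By the outcome, as a careful person would: the job done as asked, in the order asked, and still so for the second after the job is handed in, while the arm keeps its last pose, push and grip.
It also fails if it takes over 42 s, if anything falls off the work surface, if the arm or the gripper's body presses on something with over 40 N, if the wrist force passes 120 N, or if a joint passes its speed limit or range.

ROBOT

A 7-joint arm with a two-finger parallel gripper is mounted at the origin on the work surface. World frame = base frame: x ahead of the robot, y to its left, z up, the work surface at z = 0. Lengths are in m, angles in rad, forces in N, time in s.
With the tool pointing down it reaches from about 0.425 to 0.925 m from the base axis. Payload 6.8 kg.
Tool frame: the origin (TCP) lies between the finger pads; the fingertips stand 22 mm ahead of it and the grasp point (between the pads) lies 3 mm ahead of it (bot.tip_reach is the distance from the TCP to the fingertips, in m); z points along the fingers, x is the direction in which the jaws open and shut, and the axes are right-handed (so a half turn about z gives the same grasp; the last joint's range is limited). The gripper opens to 85 mm and grips with 20 to 120 N. Pads are 22 mm wide; open, the fingers measure 114 mm over their backs; the gripper's body (76 mm by 85 mm) begins 54 mm behind the grasp point. The pads swing forward as they close: fully open they stand 13 mm farther back than shut.
Start: joints at [-1.338, 0.477, 0.022, 1.555, -0.011, 1.109, -0.083], TCP at [0.226, 0.636, 0.253] pointing down, gripper open.
Joint ranges: [-2.96, 2.96], [-0.34, 2.1], [-1.41, 1.46], [0.24, 2.44], [-1.37, 4.51], [0.17, 1.92], [-2.96, 2.96]. Speed limits (rad/s): [2.39, 2.39, 3.14, 3.14, 3.14, 3.14, 3.14].

INTERFACE

Orientations are given as a unit quaternion [w, x, y, z].
In Python, from station import bot gives the robot as it stands.
- The arm moves only by the tool step_arm, never from a script. Its argument "targets" is a list of rows, each a list of 5 numbers: the shift along the tool's x, y, z in mm, then the turn about the tool's z in degrees, then the closure, from 0 (fully open) to 1 (shut). In form: [[dx, dy, dz, spin, jaw], ...]. A call has 1 to 20 rows; each row is the pose to reach, as a shift and turn from the pose commanded when the call began, along the tool's axes at that moment; what a row does not reach only later rows make up. A row lasts 1/12 s, in which the tool goes at most 41.7 mm and 7.16 degrees, less where a joint would pass 70% of its speed; a pose out of reach is approached as far as the arm can. A call with a gripper value outside its range is refused whole. The fingers move at their own pace and stop on an object; "newtons" is the grip in N (left out, the last holds). Time passes only in rows, so rows that repeat a pose let the fingers close. It gives the time, the measured TCP pose, the force and the opening at its end, in the units of the state.
- bot.get_obs(): the state, without advancing time (a new reading comes with each control period).
- bot.read_camera(name): name is "side" or "top"; returns a dict with "frame" (400x640x3 uint8, red, green, blue), "z_map" (400x640 float32, m along the optical axis (not along the pixel's ray), 0 where there is no reading), "fov_y" (degrees; the focal length in pixels is half the picture's height over the tangent of half this angle, whatever the lens; pixels are square), "cx", "cy" (the principal point, pixels), "R" (3x3) and "t" (3): a world point X has camera coordinates R X + t. Camera axes: x right, y down, z forward; pixel columns grow to the right and rows downward; lengths in m; the calibration is good to about 2 mm. A picture is of the moment at which its call begins.
- bot.hand_in(): hands the job in, once; it reports no verdict.
The state is a dict: "t": time; "q": joint angles; "joint_vel": joint speeds; "joint_torque": joint torques, N m; "eef_pos": TCP position; "tool_rot": TCP orientation; "contact_force": force on the tool from outside, world axes, zero at the start; "torque": the same for the moment, N m; "gripper_width": opening from 0.0 (shut) to 1.0 (fully open).
Only numpy, scipy, OpenCV 4.12 (cv2) and the standard library are available. Lean on these libraries where they do the work, as an engineer would, in place of code of your own. Each camera call takes 0.05 s, during which the arm holds its last target.

## Working session

There is one attempt and no reset: what is moved stays moved. The work goes in short steps, Python scripts to look and compute and a tool call to move; the robot and the scene stay as the last step left them, time stands still between calls to the robot, and variables do not carry over. Pictures are saved under pics/ and viewed, and the job is handed in when it is done.

Besides the shell and the picture viewer there is one more tool, called as name([rows], argument=value, ...), one row to a line, values as JSON. step_arm: Moves the arm, as the interface text tells. Its arguments: {"type":"object","properties":{"targets":{"type":"array"},"newtons":{"type":"number"}},"required":["targets"]}

```bash
ls; mkdir -p pics
cat > h.py <<'E'
import numpy as np, cv2, json
from station import bot
def cam(n,save=None):
    d=bot.read_camera(n)
    if save: cv2.imwrite('pics/'+save+'.png',d['frame'][:,:,::-1])
    return d
def f(d): return 200/np.tan(np.radians(d['fov_y'])/2)
def pts(d):
    z=d['z_map'];v,u=np.mgrid[:400,:640];F=f(d)
    P=np.stack([(u-d['cx'])/F*z,(v-d['cy'])/F*z,z],-1)
    return (P-np.array(d['t']))@np.array(d['R'])
def ray(d,u,v):
    R=np.array(d['R']);o=-R.T@np.array(d['t']);F=f(d)
    return o,R.T@np.array([(u-d['cx'])/F,(v-d['cy'])/F,1])
def onz(d,u,v,z):
    o,r=ray(d,u,v);return o+r*(z-o[2])/r[2]
def proj(d,X):
    c=np.array(d['R'])@X+np.array(d['t']);return c[:2]/c[2]*f(d)+[d['cx'],d['cy']]
E
python3 - <<'E'
from h import *
np.set_printoptions(precision=4,suppress=True)
o=bot.get_obs();print(o)
for n in('side','top'):
    d=cam(n,n+'0');print(n,d['fov_y'],d['cx'],d['cy'],-np.array(d['R']).T@d['t'],d['R'])
E
```

```text
pics
{'t': 0.0, 'q': array([-1.3381,  0.4778,  0.0223,  1.5565, -0.0115,  1.1093, -0.0831]), 'joint_vel': array([-0.0001,  0.0005, -0.0006, -0.0002,  0.0012, -0.0015,  0.0001]), 'joint_torque': array([ -0.0002, -59.6436,   1.6079, -28.1207,   0.0125,   0.0089,
         0.    ]), 'eef_pos': array([0.2254, 0.6356, 0.2523]), 'tool_rot': array([ 0.0006,  0.8168,  0.577 , -0.0007]), 'contact_force': array([ 0.1344,  0.4082, -0.2177]), 'torque': array([ 0.006 ,  0.0167, -0.0104]), 'gripper_width': 0.9987719962217595}
side 57.17492210633158 318.73707913232175 196.49355951312862 [ 0.5654 -0.7671  0.8773] [[ 0.999  -0.0428 -0.0085]
 [-0.0375 -0.7436 -0.6676]
 [ 0.0222  0.6672 -0.7445]]
top 52.52931547181586 318.44496987824925 191.11936920660594 [ 0.39   -0.0647  1.0096] [[-0.0082 -1.     -0.0026]
 [-0.9782  0.0086 -0.2076]
 [ 0.2077  0.0009 -0.9782]]
```

View pics/side0.png

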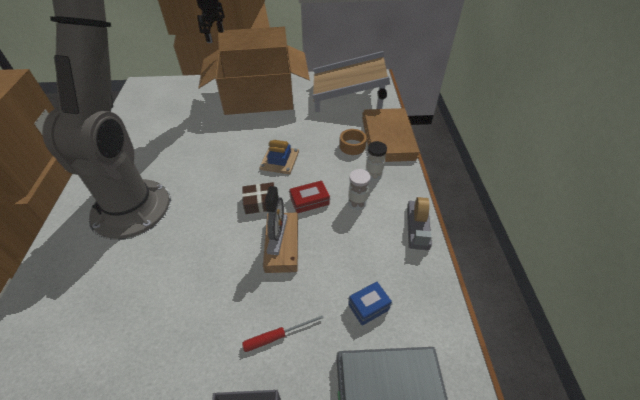

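View pics/top0.png

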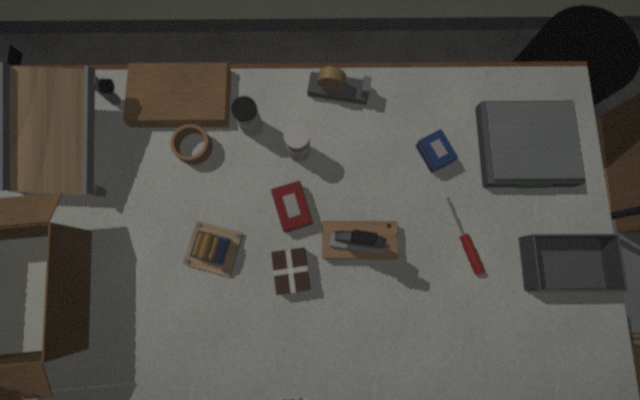

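Run:
```python
from h import *
a=cv2.imread('pics/side0.png');b=cv2.imread('pics/top0.png')
x=cv2.resize(a[125:275,235:335],None,fx=4,fy=4,interpolation=cv2.INTER_CUBIC)
y=cv2.resize(b[200:300,170:410],None,fx=3.33,fy=3.33,interpolation=cv2.INTER_CUBIC)
cv2.imwrite('pics/c1.png',np.clip(x*1.5,0,255));cv2.imwrite('pics/c2.png',np.clip(y*1.8,0,255))
```

```text
[ WARN:0@0.848] global loadsave.cpp:1063 imwrite_ Unsupported depth image for selected encoder is fallbacked to CV_8U.
```

View pics/c1.png

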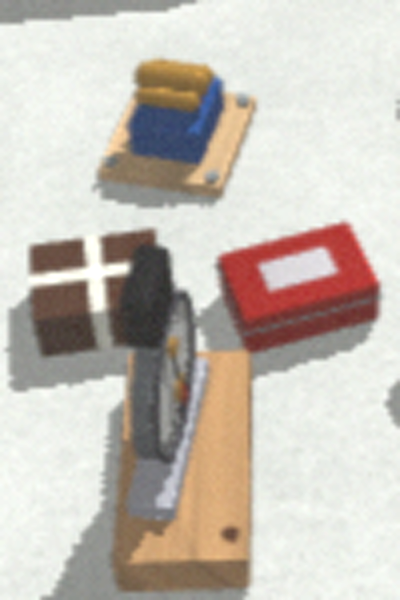

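View pics/c2.png

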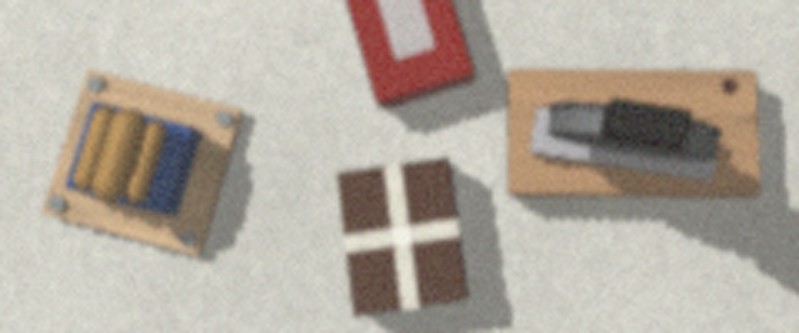

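Run:
```python
from h import *
np.set_printoptions(precision=4,suppress=True)
b=bot
d=cam('top');P=pts(d)
for (u,v) in [(320,150),(290,150),(360,226)]: print(P[v,u])
# stand base corners (crop px)
S=3.33
for c in [(97,73),(241,112),(203,255),(45,213)]: print('base',onz(d,c[0]/S+170,c[1]/S+200,.014)[:2])
g=d['frame'].astype(int);hsv=cv2.cvtColor(d['frame'],cv2.COLOR_RGB2HSV)
# stud: depth >0.06
def rep(n,m):
    Q=P[m];c=Q[:,:2].mean(0);r=cv2.minAreaRect((Q[:,:2]*1000).astype(np.float32));print(n,len(Q),Q.mean(0),Q[:,2].max(),r)
box=np.zeros((400,640),bool);box[215:285,180:250]=1
for z in(.06,.075,.08): rep('stud>%g'%z,box&(P[...,2]>z)&(d['z_map']>0))
box[:]=0;box[205:270,320:405]=1
H=box&(P[...,2]>.185)
rep('handle',H)
rep('foot',box&(P[...,2]>.046)&(P[...,2]<.062))
rep('offcut',box&(P[...,2]>.03)&(P[...,2]<.042))
for z in np.percentile(P[H][:,2],[5,50,95]): print(z)
# top-edge points of handle by pixel, onto plane z=.213
for n,m in(('handle',H),):
    vs,us=np.nonzero(m);R=np.array([onz(d,u,v,.213)[:2]*1000 for u,v in zip(us,vs)]).astype(np.float32);print(cv2.minAreaRect(R))
s=cam('side');P=pts(s)
box[:]=0;box[180:270,255:300]=1;rep('sidehandle',box&(P[...,2]>.17))
box[:]=0;box[130:180,255:305]=1;
for z in(.075,.08): rep('sidestud',box&(P[...,2]>z))
```

```text
[ 0.7127 -0.0688  0.0032]
[0.6875 0.0031 0.0839]
[ 0.5096 -0.1631  0.0385]
base [0.5261 0.2319]
base [0.4962 0.124 ]
base [0.3932 0.1483]
base [0.424  0.2643]
stud>0.06 594 [0.4611 0.1958 0.0765] 0.08890246386428226 ((461.7401428222656, 198.26104736328125), (54.05461120605469, 64.93399810791016), 75.98310852050781)
stud>0.075 294 [0.4605 0.1942 0.0817] 0.08890246386428226 ((460.8872375488281, 195.23126220703125), (42.750389099121094, 63.553993225097656), 73.62527465820312)
stud>0.08 208 [0.461  0.1959 0.0835] 0.08890246386428226 ((461.98272705078125, 194.98162841796875), (22.58287239074707, 61.28371810913086), 74.51107025146484)
handle 338 [ 0.4622 -0.1475  0.256 ] 1.0096113637498956 ((444.46868896484375, -113.90438842773438), (44.7779541015625, 139.69039916992188), 30.1312313079834)
foot 306 [ 0.4599 -0.1456  0.0538] 0.05980184341528913 ((466.82183837890625, -153.39816284179688), (129.77682495117188, 30.838109970092773), 80.25336456298828)
offcut 1777 [ 0.4794 -0.1639  0.038 ] 0.041971573184621296 ((477.9382629394531, -162.77244567871094), (178.20980834960938, 88.98170471191406), 89.55389404296875)
0.19850400575792126
0.2126572737735345
1.0096113637498956
((466.8657531738281, -151.65695190429688), (133.29820251464844, 121.48818969726562), 88.16497039794922)
sidehandle 294 [ 0.4725 -0.1883  0.2295] 0.8772671604910283 ((506.3176574707031, -449.3063049316406), (33.646202087402344, 645.5266723632812), 7.540597915649414)
sidestud 130 [0.4724 0.0725 0.1795] 0.8772671604910283 ((525.4403686523438, -271.9185485839844), (59.4869270324707, 991.7334594726562), 8.040891647338867)
sidestud 89 [0.4795 0.019  0.2265] 0.8772671604910283 ((525.7636108398438, -276.3130187988281), (56.03099822998047, 983.1082153320312), 7.873808860778809)
```

```bash
cat >> h.py <<'E'
def mv(target,yaw,o=None):
    """tool-frame shift mm and spin deg to TCP target (3) with tool x at world yaw deg"""
    from scipy.spatial.transform import Rotation as Ro
    o=o or bot.get_obs();q=o['tool_rot'];R=Ro.from_quat([q[1],q[2],q[3],q[0]]).as_matrix()
    s=R.T@(np.array(target)-o['eef_pos'])*1000
    y0=np.degrees(np.arctan2(R[1,0],R[0,0]))
    return np.r_[s,(y0-yaw+180)%360-180]
E
python3 - <<'E'
from h import *
np.set_printoptions(precision=4,suppress=True)
for n,bx in(('top',(205,270,320,405)),('side',(180,270,250,300))):
    d=cam(n);P=pts(d);ok=d['z_map']>.1
    box=np.zeros((400,640),bool);box[bx[0]:bx[1],bx[2]:bx[3]]=1
    m=box&ok&(P[...,2]>.207)&(P[...,2]<.222);Q=P[m];print(n,len(Q),Q.mean(0),cv2.minAreaRect((Q[:,:2]*1000).astype(np.float32)))
    m=box&ok&(P[...,2]>.185)&(P[...,2]<.222);Q=P[m];print(n,len(Q),Q.mean(0),cv2.minAreaRect((Q[:,:2]*1000).astype(np.float32)))
    bx=(215,285,180,250) if n=='top' else (130,185,255,310)
    box[:]=0;box[bx[0]:bx[1],bx[2]:bx[3]]=1
    for z in (.078,.082):
        m=box&ok&(P[...,2]>z)&(P[...,2]<.1);Q=P[m];print(n,'stud',len(Q),Q.mean(0),cv2.minAreaRect((Q[:,:2]*1000).astype(np.float32)))
for t,y in (((.52,.2,.27),30),((.467,-.152,.25),-9.75),((.467,-.152,.196),-9.75)): print(mv(t,y))
E
```

```text
top 285 [ 0.4673 -0.1531  0.2128] ((467.6288757324219, -153.40829467773438), (49.71382522583008, 22.25315284729004), 80.32958984375)
top 318 [ 0.4665 -0.1525  0.211 ] ((467.62640380859375, -153.366455078125), (49.78772735595703, 22.272714614868164), 80.25431060791016)
top stud 240 [0.4613 0.1956 0.0829] ((461.3944091796875, 199.50808715820312), (30.561771392822266, 63.41035461425781), 80.82396697998047)
top stud 157 [0.4607 0.1964 0.0844] ((460.43756103515625, 195.91929626464844), (19.522031784057617, 56.19818878173828), 71.39913940429688)
side 151 [ 0.4678 -0.1579  0.2128] ((467.5956726074219, -155.2238006591797), (54.05195236206055, 22.14366340637207), 82.2795181274414)
side 231 [ 0.4684 -0.1621  0.207 ] ((467.6000061035156, -155.2203826904297), (54.040122985839844, 22.209192276000977), 82.20808410644531)
side stud 87 [0.4611 0.191  0.0829] ((459.4521789550781, 193.88125610351562), (60.712867736816406, 30.953466415405273), 1.861404299736023)
side stud 55 [0.4618 0.1922 0.0847] ((462.6742858886719, 192.49554443359375), (17.972091674804688, 56.51226806640625), 68.18436431884766)
[-312.5291  423.2426  -16.831    40.4732]
[-661.9864  490.9455    3.3903   80.2232]
[-661.9526  490.9437   57.3903   80.2232]
```

step_arm([
  [-312,423,-25,40,0],
  [-312,423,-25,40,0],
  [-312,423,-25,40,0],
  [-312,423,-25,40,0],
  [-312,423,-25,40,0],
  [-312,423,-25,40,0],
  [-312,423,-25,40,0],
  [-312,423,-25,40,0],
  [-312,423,-25,40,0],
  [-312,423,-25,40,0],
  [-662,491,-25,80.2,0],
  [-662,491,-25,80.2,0],
  [-662,491,-25,80.2,0],
  [-662,491,-25,80.2,0],
  [-662,491,-25,80.2,0],
  [-662,491,-25,80.2,0],
  [-662,491,-25,80.2,0],
  [-662,491,-25,80.2,0],
  [-662,491,-25,80.2,0],
  [-662,491,-25,80.2,0],
], newtons=20)

```text
t: 1.97
eef_pos: [0.4662, -0.1271, 0.2784]
tool_rot: [-0.0, 0.996, -0.085, 0.001]
contact_force: [1.5, 0.7, -0.4]
gripper_width: 1.002
```

Run:
```python
from h import *
np.set_printoptions(precision=4,suppress=True)
o=bot.get_obs();print(o['t'],o['eef_pos'],o['q'],o['contact_force'])
print(mv((.4675,-.1535,.197),-9.75))
```

```text
1.9667 [ 0.4662 -0.1271  0.2784] [-0.4878  0.1396  0.7     2.0063 -0.1058  1.0297  0.0926] [ 1.4716  0.6904 -0.4324]
[ 5.6608 25.8951 81.3766  0.0467]
```

step_arm([
  [0,0,0,0,0],
  [0,0,0,0,0],
  [0,0,0,0,0],
])

```text
t: 2.22
eef_pos: [0.4666, -0.1248, 0.2779]
tool_rot: [-0.0, 0.996, -0.085, -0.0]
contact_force: [0.2, 0.6, -0.0]
gripper_width: 1.003
```

Run:
```python
from h import *
np.set_printoptions(precision=4,suppress=True)
o=bot.get_obs();print(o['t'],o['eef_pos'],o['q'],o['contact_force'])
print(mv((.4675,-.1535,.197),-9.75))
```

```text
2.2167 [ 0.4666 -0.1248  0.2779] [-0.4903  0.1403  0.6973  2.0066 -0.1055  1.0298  0.0865] [ 0.1844  0.6155 -0.0119]
[ 5.7726 28.2063 80.9132  0.0005]
```

step_arm([
  [5.8,28.2,0,0,0],
  [5.8,28.2,0,0,0],
  [5.8,28.2,0,0,0],
  [5.8,28.2,30,0,0],
  [5.8,28.2,60,0,0],
  [5.8,28.2,81,0,0],
  [5.8,28.2,81,0,0],
  [5.8,28.2,81,0,0],
])

```text
t: 2.88
eef_pos: [0.4672, -0.1524, 0.1965]
tool_rot: [-0.0, 0.996, -0.084, -0.001]
contact_force: [-0.3, -0.3, -0.5]
gripper_width: 1.002
```

Run:
```python
from h import *
np.set_printoptions(precision=4,suppress=True)
d=cam('top','t1');d2=cam('side','s1')
a=cv2.imread('pics/s1.png')[130:280,220:350];b=cv2.imread('pics/t1.png')[190:280,300:430]
a=cv2.resize(a,(520,600),interpolation=2);b=cv2.resize(b,(278*2-280,192*2-184),interpolation=2);
c=np.zeros((600,800,3),np.uint8);c[:,:520]=a;c[:200,520:796]=b
cv2.imwrite('pics/c3.png',np.clip(c*1.5,0,255).astype('uint8'))
o=bot.get_obs();print(o['t'],o['eef_pos'],o['contact_force']);print(mv((.4675,-.1535,.197),-9.75))
```

```text
2.9833 [ 0.4686 -0.1534  0.1982] [ 0.1254 -0.1169 -0.2031]
[-1.0317  0.3137  1.2095  0.0956]
```

View pics/c3.png

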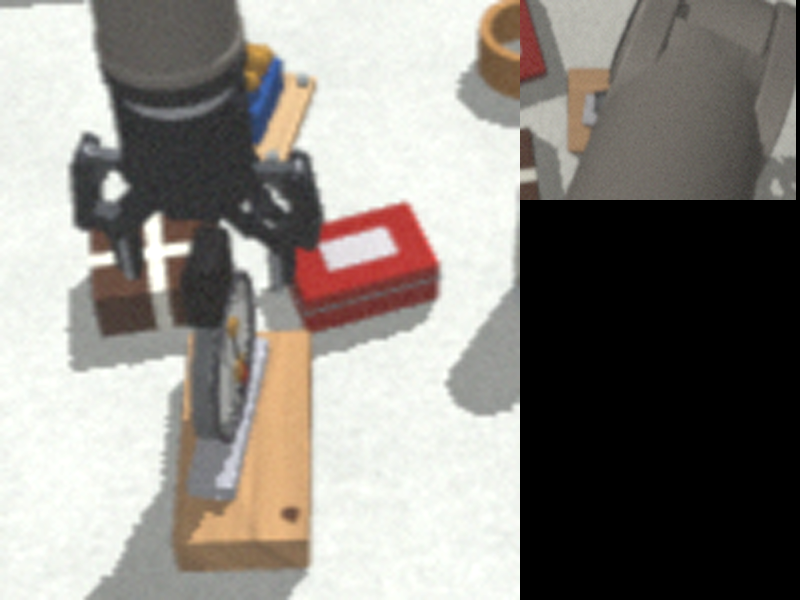

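step_arm([
  [-1,0,1,0,1],
  [-1,0,1,0,1],
  [-1,0,1,0,1],
  [-1,0,1,0,1],
  [-1,0,1,0,1],
  [-1,0,1,0,1],
  [-1,0,1,0,1],
  [-1,0,1,0,1],
], newtons=40)

```text
t: 3.65
eef_pos: [0.4672, -0.1539, 0.1963]
tool_rot: [0.0, 0.996, -0.085, 0.001]
contact_force: [1.0, -0.2, 2.9]
gripper_width: 0.252
```

step_arm([
  [0,0,-20,0,1],
  [0,0,-50,0,1],
  [0,0,-85,0,1],
  [20,40,-120,7,1],
  [40,70,-160,14,1],
  [60,100,-200,21,1],
  [70,120,-220,28,1],
  [70,120,-220,35,1],
  [70,120,-220,42,1],
  [70,120,-220,49,1],
  [70,120,-220,56,1],
  [70,120,-220,63,1],
  [70,120,-220,70,1],
  [70,120,-220,77,1],
  [70,120,-220,80,1],
  [70,120,-220,80,1],
  [70,120,-220,80,1],
  [70,120,-220,80,1],
  [70,120,-220,80,1],
  [70,120,-220,80,1],
])

```text
t: 5.32
eef_pos: [0.5151, -0.2838, 0.4158]
tool_rot: [-0.0, 0.709, -0.705, -0.0]
contact_force: [-0.8, -0.3, -4.5]
gripper_width: 0.254
```

Run:
```python
from h import *
np.set_printoptions(precision=4,suppress=True)
d2=cam('side','s2');d=cam('top','t2')
o=bot.get_obs();print(o['t'],o['eef_pos'],o['contact_force'],o['torque'],o['gripper_width']);
c=proj(d2,o['eef_pos']-[0,0,.08]);print(c);u,v=c.astype(int)
a=cv2.imread('pics/s2.png')[v-60:v+60,u-80:u+80]
cv2.imwrite('pics/c4.png',np.clip(cv2.resize(a,(800,600),interpolation=2)*1.4,0,255).astype('uint8'))
```

```text
5.4167 [ 0.5152 -0.2839  0.416 ] [ 0.1252 -1.3516 -5.0363] [-0.0295  0.0267  0.0101] 0.2519021027473638
[285.1852 198.4838]
```

View pics/c4.png

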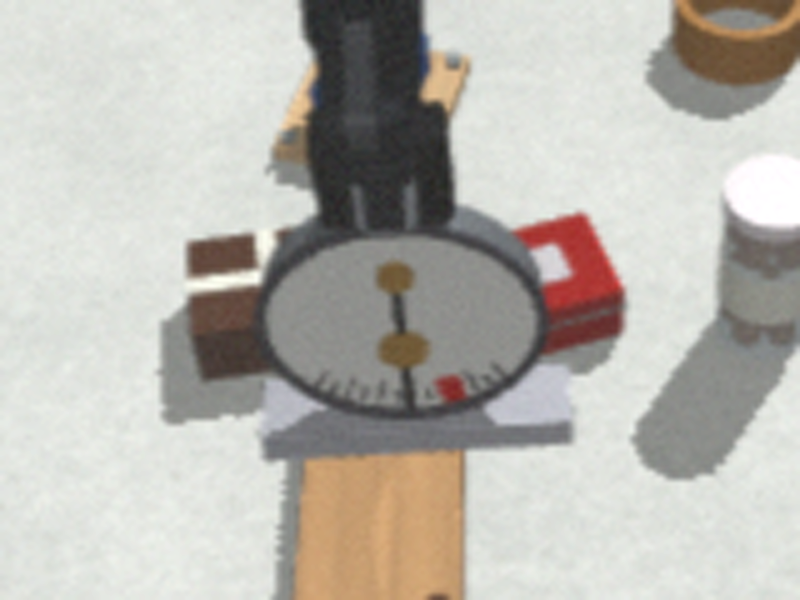

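View pics/t2.png

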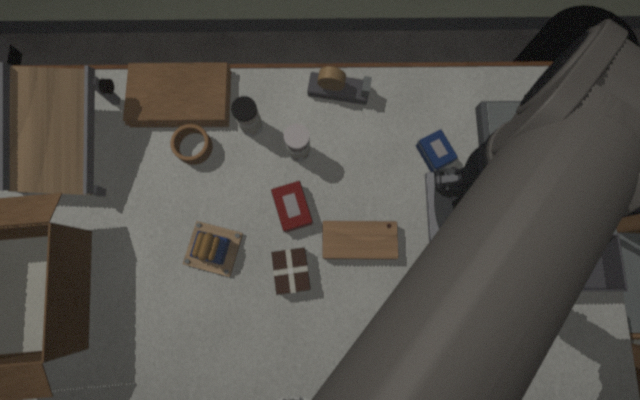

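```bash
cat > mark.py <<'E'
from h import *
np.set_printoptions(precision=4,suppress=True)
def plane(d,u,v,p0,n):
    o,r=ray(d,u,v);return o+r*((p0-o)@n)/(r@n)
E
python3 - <<'E'
from mark import *
d=cam('side');o=bot.get_obs();P=pts(d)
c=np.array([285.1852-.185,198.4838-.4838]);off=c-[80,60]
px=lambda x,y:(x+.5)/5-.5+off
g=o['tool_rot'];from scipy.spatial.transform import Rotation as Ro
Rm=Ro.from_quat([g[1],g[2],g[3],g[0]]).as_matrix();n=Rm[:,0].copy();n[2]=0;n/=np.linalg.norm(n)
yg=np.cross([0,0,1],n);print('n',n,'yg',yg)
# red centroid
hsv=cv2.cvtColor(d['frame'],cv2.COLOR_RGB2HSV).astype(int)
m=((hsv[...,0]<8)|(hsv[...,0]>172))&(hsv[...,1]>110)
bx=np.zeros_like(m);bx[int(off[1]+70):int(off[1]+84),int(off[0]+84):int(off[0]+98)]=1;m&=bx
vs,us=np.nonzero(m);w=hsv[vs,us,1];rc=(np.average(us,weights=w),np.average(vs,weights=w));print(len(us),rc)
print('depth mark',np.median(P[m],0))
face=o['eef_pos']+n*0
for nm,(x,y) in dict(pivot=(395,277),hub=(403,349),tip=(409,405),footL=(265,455),footR=(571,436)).items():
    u,v=px(x,y);print(nm,u,v,P[int(round(v)),int(round(u))])
for off_n in(.01,.015,.02):
    p0=o['eef_pos']+n*off_n
    X={k:plane(d,*px(*q),p0,n) for k,q in dict(pivot=(395,277),hub=(403,349),tip=(409,405)).items()}
    X['mark']=plane(d,*rc,p0,n)
    X['footL']=plane(d,*px(265,440),p0,n)
    print(off_n)
    for k,x in X.items():
        r=x-X['pivot'];print(' ',k,x,'a',np.arctan2(r@yg,-r[2]),'rad mm',np.linalg.norm(r)*1e3)
E
```

```text
n [ 0.005 -1.     0.   ] yg [ 1.     0.005 -0.   ]
17 (np.float64(295.0153558052435), np.float64(215.3865168539326))
depth mark [ 0.5322 -0.2925  0.2936]
pivot 283.6002 216.6 [ 0.5092 -0.2922  0.2883]
hub 285.2002 218.2 [ 0.5107 -0.2891  0.281 ]
tip 286.40020000000004 219.4 [ 0.5127 -0.2908  0.2797]
footL 257.60020000000003 190.6 [ 0.4644 -0.2815  0.3579]
footR 318.8002 251.8 [ 0.5833 -0.1917  0.0003]
0.01
  pivot [ 0.5087 -0.294   0.2919] a 3.141592653589793 rad mm 0.0
  hub [ 0.5116 -0.294   0.2864] a 0.48267710452770196 rad mm 6.1423188428668185
  tip [ 0.5137 -0.294   0.2823] a 0.4826771045276974 rad mm 10.793551429879741
  mark [ 0.5322 -0.2939  0.2942] a 1.6709730157481668 rad mm 23.574273908281516
  footL [ 0.4664 -0.2942  0.3726] a -2.658915549062111 rad mm 91.16885363776592
0.015
  pivot [ 0.5093 -0.299   0.2981] a 3.141592653589793 rad mm 0.0
  hub [ 0.5122 -0.299   0.2927] a 0.4826771045277064 rad mm 6.077438562309342
  tip [ 0.5143 -0.299   0.2886] a 0.4826771045276952 rad mm 10.67954096202608
  mark [ 0.5325 -0.2989  0.3004] a 1.6709730157481661 rad mm 23.32526281910925
  footL [ 0.4675 -0.2992  0.378 ] a -2.658915549062111 rad mm 90.2058523749805
0.02
  pivot [ 0.5099 -0.304   0.3043] a 3.141592653589793 rad mm 0.0
  hub [ 0.5127 -0.304   0.2989] a 0.4826771045276937 rad mm 6.012558281752061
  tip [ 0.5148 -0.304   0.2949] a 0.48267710452769735 rad mm 10.565530494172569
  mark [ 0.5329 -0.3039  0.3066] a 1.6709730157481657 rad mm 23.076251729936985
  footL [ 0.4685 -0.3042  0.3833] a -2.65891554906211 rad mm 89.24285111219508
```

Run:
```python
from mark import *
d=cam('side');np.save('pics/d2.npy',d,allow_pickle=True);o=bot.get_obs();P=pts(d)
off=np.array([285-80,198-60.])
px=lambda x,y:np.array([(x+.5)/5-.5,(y+.5)/5-.5])+off
n=np.array([.005,-1,0]);yg=np.array([1,.005,0]);rc=(295.0154,215.3865)
Q=dict(pivot=px(395,277),hub=px(403,349),tip=px(409,405),mark=rc,footL=px(265,440),footR=px(571,422),fL2=px(265,457),fR2=px(571,440))
for k,q in Q.items(): print(k,q,P[int(round(q[1])),int(round(q[0]))])
for off_n in(.012,.018):
    p0=o['eef_pos']+n*off_n
    X={k:plane(d,*q,p0,n) for k,q in Q.items()}
    print(off_n)
    for k,x in X.items():
        r=x-X['pivot'];print(' ',k,x,'a',np.arctan2(r@yg,-r[2]),'rad mm',np.linalg.norm(r)*1e3)
    r=X['footR']-X['footL'];print('foot tilt',np.arctan2(r[2],r@yg));r=X['fR2']-X['fL2'];print('foot tilt',np.arctan2(r[2],r@yg))
```

```text
pivot [283.6 193. ] [ 0.5154 -0.2967  0.3659]
hub [285.2 207.4] [ 0.514  -0.295   0.3232]
tip [286.4 218.6] [ 0.5126 -0.2899  0.2786]
mark (295.0154, 215.3865) [ 0.5322 -0.2928  0.2942]
footL [257.6 225.6] [ 0.454  -0.2987  0.2701]
footR [318.8 222. ] [ 0.5878 -0.0873  0.0038]
fL2 [257.6 229. ] [ 0.4529 -0.2998  0.2612]
fR2 [318.8 225.6] [ 0.5808 -0.2971  0.2598]
0.012
  pivot [ 0.5146 -0.2959  0.3652] a 3.141592653589793 rad mm 0.0
  hub [ 0.5144 -0.2959  0.323 ] a -0.004775042732608648 rad mm 42.204169507530565
  tip [ 0.5142 -0.2959  0.2874] a -0.005939908297423028 rad mm 77.76006094512218
  mark [ 0.5323 -0.2958  0.2967] a 0.252985064081738 rad mm 70.77086169300361
  footL [ 0.4528 -0.2962  0.2682] a -0.5677930110858861 rad mm 115.02491265808636
  footR [ 0.5805 -0.2956  0.2715] a 0.6129019337433224 rad mm 114.56206472824519
  fL2 [ 0.4512 -0.2963  0.2566] a -0.5282249392623151 rad mm 125.79113050187225
  fR2 [ 0.5804 -0.2956  0.2591] a 0.5553203297294163 rad mm 124.80265190131996
foot tilt 0.02556275728277045
foot tilt 0.020101476934687352
0.018
  pivot [ 0.5153 -0.3019  0.3717] a 3.141592653589793 rad mm 0.0
  hub [ 0.5151 -0.3019  0.33  ] a -0.004775042732606261 rad mm 41.66696766491742
  tip [ 0.5148 -0.3019  0.2949] a -0.00593990829742391 rad mm 76.77028082365862
  mark [ 0.5328 -0.3018  0.3041] a 0.2529850640817374 rad mm 69.87004459961136
  footL [ 0.4542 -0.3022  0.276 ] a -0.567793011085886 rad mm 113.56080151107476
  footR [ 0.5803 -0.3016  0.2792] a 0.6129019337433225 rad mm 113.10384500768886
  fL2 [ 0.4527 -0.3022  0.2645] a -0.5282249392623156 rad mm 124.18998000232396
  fR2 [ 0.5802 -0.3016  0.267 ] a 0.5553203297294168 rad mm 123.21408339383063
foot tilt 0.025562757282770687
foot tilt 0.02010147693468762
```

Run:
```python
from mark import *
d=cam('top');P=pts(d)
b=d['frame'][205:295,175:255][:,:,::-1];cv2.imwrite('pics/c5.png',np.clip(cv2.resize(b,(640,720)[:1]+(600,),interpolation=2)*1.6,0,255).astype('uint8'))
hsv=cv2.cvtColor(d['frame'],cv2.COLOR_RGB2HSV).astype(int)
box=np.zeros((400,640),bool);box[215:285,180:250]=1;ok=d['z_map']>.1
for lo in(.076,.08,.083):
    Q=P[box&ok&(P[...,2]>lo)&(P[...,2]<.095)];c=Q.mean(0);w,V=np.linalg.eigh(np.cov(Q[:,:2].T));v=V[:,1];print(lo,c,np.degrees(np.arctan2(v[1],v[0])),np.ptp((Q[:,:2]-c[:2])@v))
# plywood mask outline at z .014
m=(box&(hsv[...,0]>8)&(hsv[...,0]<25)&(hsv[...,1]>50)|box&(hsv[...,0]>100)&(hsv[...,0]<130)&(hsv[...,1]>90)).astype('uint8')
m=cv2.morphologyEx(m,cv2.MORPH_CLOSE,np.ones((5,5)))
cn=max(cv2.findContours(m,0,1)[0],key=cv2.contourArea)
X=np.array([onz(d,*p[0],.014)[:2]*1000 for p in cn],np.float32);print(cv2.minAreaRect(X))
# block top
m=box&ok&(P[...,2]>.046)&(P[...,2]<.056);Q=P[m];print(len(Q),Q.mean(0),cv2.minAreaRect((Q[:,:2]*1000).astype(np.float32)))
m=box&ok&(P[...,2]>.009)&(P[...,2]<.02);Q=P[m];print(len(Q),Q.mean(0),cv2.minAreaRect((Q[:,:2]*1000).astype(np.float32)))
```

```text
0.076 [0.4603 0.195  0.0823] 165.79752314593512 0.06356394377306915
0.08 [0.46   0.196  0.0838] 164.74171183018393 0.0590693855591163
0.083 [0.4607 0.1958 0.085 ] 166.34623266898262 0.05722132003108317
((461.2800598144531, 195.6390380859375), (119.84154510498047, 109.07215881347656), 74.89221954345703)
278 [0.4565 0.1805 0.0497] ((461.0031433105469, 196.36293029785156), (76.64328002929688, 63.41880798339844), 75.07935333251953)
1263 [0.4587 0.1907 0.0142] ((461.2358703613281, 196.53598022460938), (120.407958984375, 110.05085754394531), 74.87616729736328)
```

View pics/c5.png

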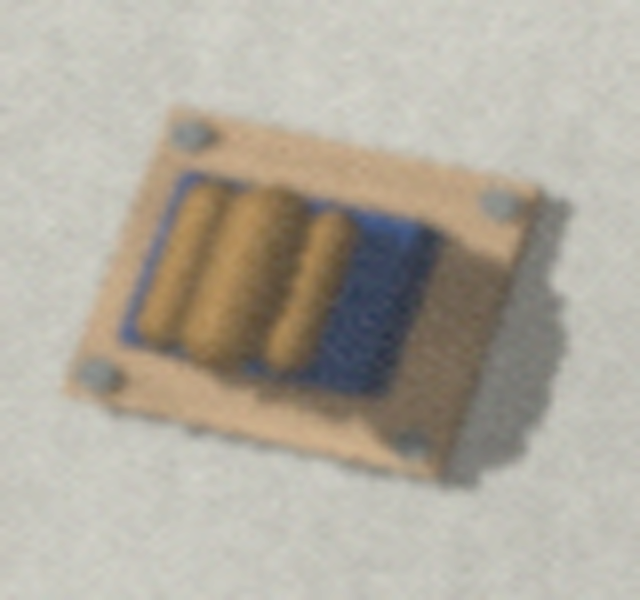

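Run:
```python
from mark import *
print(mv((.4615,.197,.30),-15),mv((.4615,.197,.251),-15))
```

```text
[-481.1186   51.3457  116.0665  -74.7137] [-481.1107   51.3501  165.0665  -74.7137]
```

step_arm([
  [-481,51,80,-75,1],
  [-481,51,80,-75,1],
  [-481,51,80,-75,1],
  [-481,51,80,-75,1],
  [-481,51,80,-75,1],
  [-481,51,80,-75,1],
  [-481,51,80,-75,1],
  [-481,51,80,-75,1],
  [-481,51,80,-75,1],
  [-481,51,80,-75,1],
  [-481,51,80,-75,1],
  [-481,51,80,-75,1],
  [-481,51,80,-75,1],
  [-481,51,80,-75,1],
  [-481,51,80,-75,1],
  [-481,51,80,-75,1],
  [-481,51,116,-75,1],
  [-481,51,116,-75,1],
  [-481,51,116,-75,1],
  [-481,51,116,-75,1],
])

```text
t: 7.23
eef_pos: [0.4627, 0.1962, 0.3011]
tool_rot: [-0.0, 0.992, -0.129, 0.0]
contact_force: [0.1, 0.3, -3.8]
gripper_width: 0.254
```

Run:
```python
from mark import *
o=bot.get_obs();print(o['t'],o['eef_pos'],o['contact_force'],o['joint_vel'],o['q'])
print(mv((.4615,.197,.30),-15),mv((.4615,.197,.251),-15))
```

```text
7.2333 [0.4627 0.1962 0.3011] [ 0.1234  0.2912 -3.7725] [-0.006  -0.011  -0.0017 -0.0181 -0.0026 -0.0071  0.0016] [-1.1252  0.1534  0.6804  1.9366 -0.1089  1.0869 -0.6587]
[-1.3545 -0.5105  1.0644  0.1691] [-1.3891 -0.4792 50.0644  0.1691]
```

step_arm([
  [-1.2,-0.5,25,0,1],
  [-1.2,-0.5,48,0,1],
  [-1.2,-0.5,50,0,1],
  [-1.2,-0.5,50,0,1],
  [-1.2,-0.5,50,0,1],
])

```text
t: 7.65
eef_pos: [0.4621, 0.1979, 0.2517]
tool_rot: [-0.001, 0.992, -0.128, 0.001]
contact_force: [0.8, -0.7, -3.4]
gripper_width: 0.253
```

```bash
cat > look.py <<'E'
import sys
from mark import *
o=bot.get_obs()
d2=cam('side',sys.argv[1]);np.save('pics/%s.npy'%sys.argv[1],d2,allow_pickle=True)
print(o['t'],o['eef_pos'],o['contact_force'],o['torque'],o['gripper_width'])
u,v=proj(d2,o['eef_pos']-[0,0,.08]).astype(int)
print('origin px',u-60,v-60)
a=cv2.imread('pics/%s.png'%sys.argv[1])[v-60:v+60,u-60:u+60]
cv2.imwrite('pics/z%s.png'%sys.argv[1],np.clip(cv2.resize(a,(600,600),interpolation=2)*1.5,0,255).astype('uint8'))
P=pts(d2);np.save('pics/P.npy',P)
if len(sys.argv)>2:
    t=cam('top',sys.argv[1]+'t')
E
python3 look.py s3 t
```

```text
7.65 [0.4621 0.1979 0.2517] [ 0.847  -0.7035 -3.3671] [ 0.0133 -0.0158  0.0177] 0.2533535301374776
origin px 215 60
```

View pics/zs3.png

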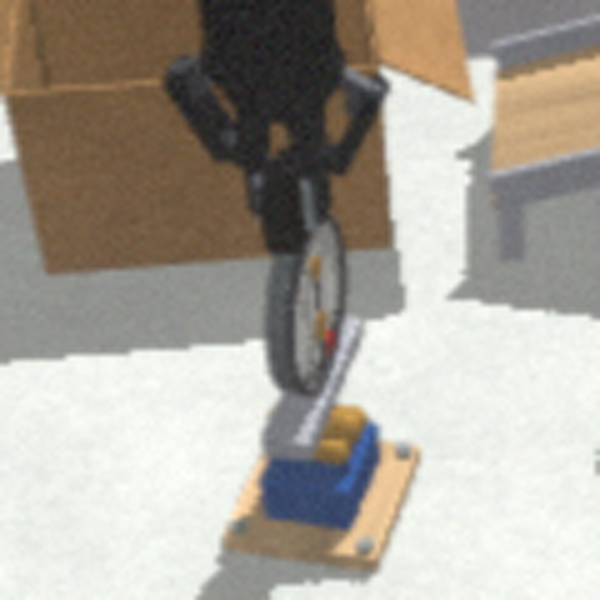

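View pics/s3t.png

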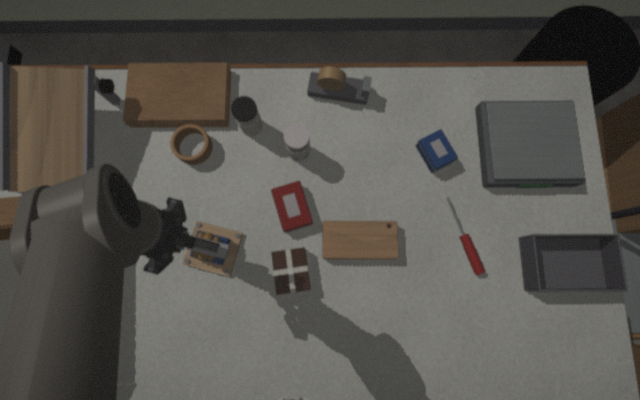

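step_arm([
  [0,0,5,0,1],
  [0,0,9,0,1],
  [0,0,12,0,1],
  [0,0,13,0,1],
  [0,0,13,0,1],
  [0,0,13,0,1],
  [0,0,13,0,1],
])

```text
t: 8.33
eef_pos: [0.4616, 0.198, 0.2375]
tool_rot: [-0.0, 0.992, -0.128, 0.001]
contact_force: [1.8, 1.2, -0.9]
gripper_width: 0.251
```

step_arm([
  [0,0,0,0,1],
  [0,0,0,0,1],
  [0,-3,0,0,1],
  [0,-6,0,0,1],
  [0,-9,0,0,1],
  [0,-12,0.5,0,1],
  [0,-15,0.8,0,1],
  [0,-18,1,0,1],
  [0,-18,1,0,1],
  [0,-18,1,0,1],
], newtons=20)

```text
t: 9.17
eef_pos: [0.4651, 0.2155, 0.2357]
tool_rot: [0.0, 0.992, -0.128, -0.0]
contact_force: [-1.3, -1.3, 0.2]
gripper_width: 0.255
```

```bash
python3 look.py s4
```

```text
9.1667 [0.4651 0.2155 0.2357] [-1.2788 -1.3299  0.1653] [-0.6301  0.5219  0.0344] 0.25519354877932976
origin px 216 60
```

View pics/zs4.png

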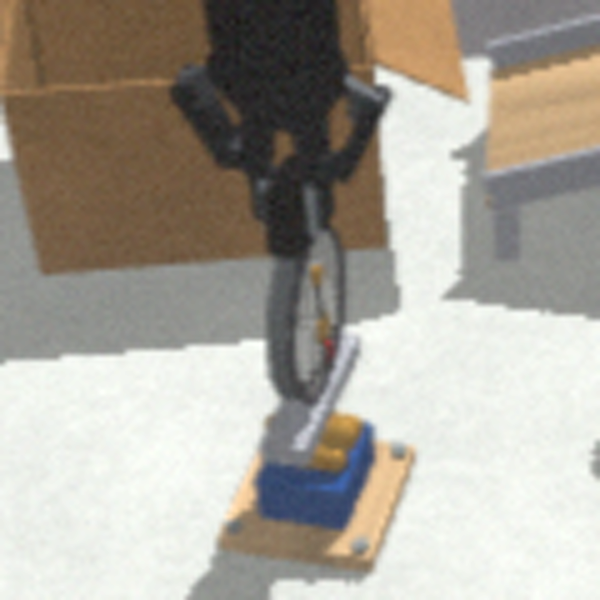

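```bash
cat > lean.py <<'E'
import sys
from mark import *
C=np.array([.461,.1945]);a=np.radians(-15);ex=np.array([np.cos(a),np.sin(a)]);ey=np.array([-ex[1],ex[0]])
def run(n):
    d=np.load('pics/%s.npy'%n,allow_pickle=True).item();P=pts(d);ok=d['z_map']>.1
    X=(P[...,:2]-C)@ex*1e3;Y=(P[...,:2]-C)@ey*1e3;Z=P[...,2]*1e3
    hsv=cv2.cvtColor(d['frame'],cv2.COLOR_RGB2HSV).astype(int)
    m=ok&(abs(X)<24)&(abs(Y)<80)&(Z>78)&(Z<140)&(hsv[...,1]<60)&(X>7)
    x,y,z=X[m],Y[m],Z[m]
    print(n,m.sum(),'X',np.percentile(x,[2,98]),'Y',np.percentile(y,[1,99]))
    mm=(x>9)
    for lo in range(-75,75,15):
        s=(y>=lo)&(y<lo+15)&mm
        if s.sum()>2: print(lo+7,s.sum(),np.percentile(z[s],[5,50,95]),x[s].mean())
    c=m;return X,Y,Z,m,hsv,d
if __name__=='__main__':
    for n in sys.argv[1:]: run(n)
E
python3 lean.py s3 s4
```

```text
s3 139 X [ 7.2442 15.5737] Y [-59.684   67.0248]
-53 18 [ 94.6289 106.4535 110.257 ] 12.95940267301118
-38 13 [ 95.2989 108.5782 137.0815] 12.791976064481828
-23 12 [100.4592 108.6408 122.8312] 12.922510641000907
-8 18 [ 98.5742 110.6123 127.3042] 12.434197863661941
7 13 [ 98.7739 109.4371 133.4229] 12.326622258991156
22 13 [ 98.6168 109.2877 119.4427] 12.211060274331974
37 16 [ 99.4738 111.1782 131.4385] 11.893179175490058
52 10 [101.1758 110.8216 136.4125] 12.717492209872338
67 7 [ 97.7035 111.6081 111.834 ] 12.913170206711266
s4 124 X [ 7.1602 13.7541] Y [-49.5435  75.0856]
-53 8 [81.0056 88.2333 95.1346] 11.516926084615454
-38 12 [ 84.23    95.2013 131.3092] 11.639628986964652
-23 9 [83.0451 92.358  97.1409] 12.511780981354873
-8 7 [84.9738 90.7105 94.5532] 12.002748395306899
7 10 [83.5902 92.1049 96.7627] 12.299482060636617
22 10 [81.4781 93.3895 98.1164] 10.945800989744347
37 6 [81.793  87.383  94.7106] 11.879925697388941
52 9 [ 81.1439  91.8916 109.6926] 11.213976543718083
67 7 [81.5485 88.2483 92.3845] 12.061723606031888
```

Run:
```python
from mark import *
print(mv((.573,-.19,.36),-90),mv((.573,-.19,.205),-90))
d=cam('top')  # offcut edges, tins
P=pts(d);ok=d['z_map']>.1
for n,bx in(('off',(215,265,318,402)),('red',(180,232,270,315))):
    b=np.zeros((400,640),bool);b[bx[0]:bx[1],bx[2]:bx[3]]=1
    Q=P[b&ok&(P[...,2]>.033)&(P[...,2]<.047)];print(n,cv2.boxPoints(cv2.minAreaRect((Q[:,:2]*1000).astype(np.float32))))
```

```text
[ 207.218   364.7016 -124.3675   75.2868] [207.3665 364.6932  30.6325  75.2868]
off [[ 432.7053 -251.2886]
 [ 521.619  -252.0097]
 [ 523.0623  -74.045 ]
 [ 434.1486  -73.3239]]
red [[496.0252  21.8418]
 [518.0963 -49.6994]
 [624.4569 -16.886 ]
 [602.3857  54.6551]]
```

step_arm([
  [0,10,-5,0,1],
  [0,20,-30,0,1],
  [0,20,-70,0,1],
  [0,20,-110,0,1],
  [207,365,-124,75,1],
  [207,365,-124,75,1],
  [207,365,-124,75,1],
  [207,365,-124,75,1],
  [207,365,-124,75,1],
  [207,365,-124,75,1],
  [207,365,-124,75,1],
  [207,365,-124,75,1],
  [207,365,-124,75,1],
  [207,365,-124,75,1],
  [207,365,-124,75,1],
  [207,365,-124,75,1],
  [207,365,-124,75,1],
  [207,365,-124,75,1],
  [207,365,-124,75,1],
  [207,365,-124,75,1],
], newtons=50)

```text
t: 10.93
eef_pos: [0.5731, -0.1892, 0.36]
tool_rot: [-0.001, 0.71, -0.704, -0.0]
contact_force: [-0.4, 0.2, -3.6]
gripper_width: 0.249
```

```bash
python3 look.py s5;python3 - <<'E'
from mark import *
print(mv((.573,-.19,.36),-90),mv((.573,-.19,.205),-90))
E
```

```text
10.9333 [ 0.5731 -0.1892  0.36  ] [-0.3649  0.2292 -3.6283] [-0.0189  0.0289  0.0167] 0.24936499316083585
origin px 253 122
[0.5163 0.0551 0.0692 0.4141] [  0.6507   0.1222 155.0692   0.4141]
```

View pics/zs5.png

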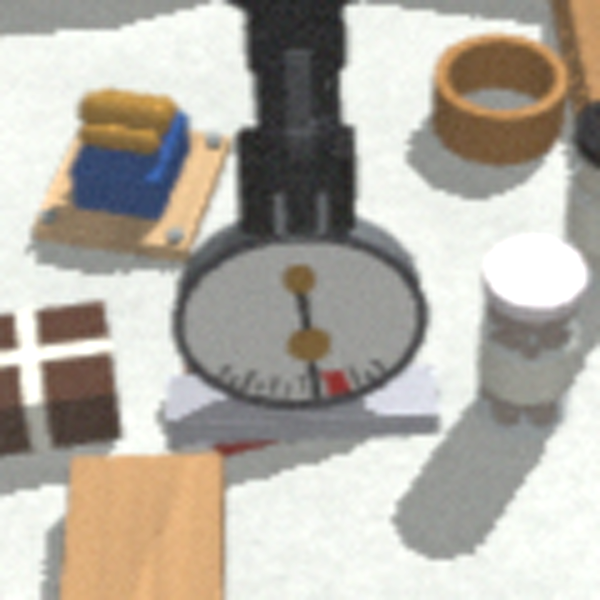

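```bash
cat > face.py <<'E'
from mark import *
from scipy.spatial.transform import Rotation as Ro
def face(name,org,pivot,tip,fl,fr,markbox,size=5.,offn=.015):
    d=np.load('pics/%s.npy'%name,allow_pickle=True).item();o=bot.get_obs()
    px=lambda x,y:np.array([(x+.5)/size-.5,(y+.5)/size-.5])+org
    g=o['tool_rot'];Rm=Ro.from_quat([g[1],g[2],g[3],g[0]]).as_matrix();n=Rm[:,0].copy();n[2]=0;n/=np.linalg.norm(n);yg=np.cross([0,0,1],n)
    f=d['frame'].astype(float);red=np.clip(f[...,0]-np.maximum(f[...,1],f[...,2])-25,0,None)
    a=px(*markbox[0]).astype(int);b=px(*markbox[1]).astype(int)
    w=np.zeros_like(red);w[a[1]:b[1]+1,a[0]:b[0]+1]=red[a[1]:b[1]+1,a[0]:b[0]+1]
    vs,us=np.nonzero(w);rc=(np.average(us,weights=w[vs,us]),np.average(vs,weights=w[vs,us]))
    p0=o['eef_pos']+n*offn
    X={k:plane(d,*q,p0,n) for k,q in dict(pivot=px(*pivot),tip=px(*tip),mark=rc,fl=px(*fl),fr=px(*fr)).items()}
    A={}
    for k in('tip','mark'):
        r=X[k]-X['pivot'];A[k]=np.arctan2(r@yg,-r[2]);print(k,'ang',A[k],'r',np.linalg.norm(r)*1e3)
    r=X['fr']-X['fl'];t=np.arctan2(r[2],r@yg);print('foot CCW',t,'mark val',A['mark']-t,'pointer val',A['tip']-t,'need more lean',A['mark']-A['tip'])
if __name__=='__main__':
    face('s5',np.array([253,122.]),(299,278),(319,398),(167,445),(438,428),((322,365),(352,400)))
E
python3 face.py
```

```text
tip ang 0.09556567301283508 r 79.93648019675615
mark ang 0.22469561448214304 r 70.60257524333701
foot CCW 0.02933519095249867 mark val 0.19536042352964436 pointer val 0.06623048206033641 need more lean 0.12912994146930795
```

step_arm([
  [0,0,40,0,1],
  [0,0,80,0,1],
  [0,0,120,0,1],
  [0,0,150,0,1],
  [0,0,156,0,1],
  [0,0,160,0,1],
  [0,0,163,0,1],
  [0,0,163,0,1],
], newtons=30)

```text
t: 11.65
eef_pos: [0.5741, -0.1911, 0.1987]
tool_rot: [-0.001, 0.709, -0.705, 0.001]
contact_force: [-0.3, 0.3, -4.3]
gripper_width: 0.251
```

step_arm([
  [0,-6,3,0,1],
  [0,-12,5,0,1],
  [0,-16,7,0,1],
  [0,-20,8.5,0,1],
  [0,-24,10,0,1],
  [0,-27,12,0,1],
  [0,-31,14,0,1],
  [0,-34,16,0,1],
  [0,-38.5,19,0,1],
  [0,-38.5,19,0,1],
  [0,-38.5,19,0,1],
], newtons=20)

```text
t: 12.57
eef_pos: [0.6137, -0.1908, 0.1789]
tool_rot: [-0.001, 0.709, -0.705, 0.002]
contact_force: [2.8, -1.8, 3.9]
gripper_width: 0.247
```

```bash
python3 look.py s6
```

```text
12.5667 [ 0.6137 -0.1908  0.1789] [ 2.8452 -1.756   3.9005] [-0.3152 -0.3452  0.0343] 0.24669234782843838
origin px 270 170
```

View pics/zs6.png

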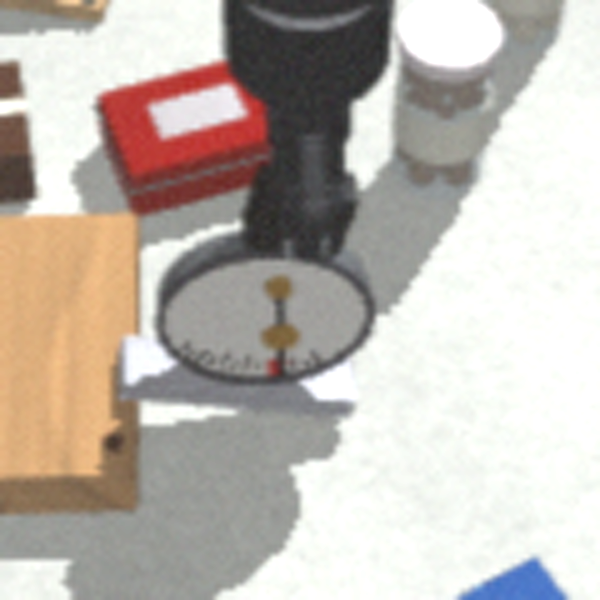

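step_arm([
  [0,0,0,0,1],
  [0,0,0,0,1],
  [0,-5,-20,0,1],
  [0,-5,-60,0,1],
  [0,20,-100,0,1],
  [0,50,-140,0,1],
  [0,80,-180,0,1],
  [0,80,-200,0,1],
  [0,80,-200,0,1],
  [0,80,-200,0,1],
  [0,80,-200,0,1],
  [0,80,-200,0,1],
  [0,80,-200,0,1],
  [0,80,-200,0,1],
  [0,80,-200,0,1],
  [0,80,-200,0,1],
  [0,80,-200,0,1],
  [0,80,-200,0,1],
], newtons=70)

```text
t: 14.12
eef_pos: [0.5314, -0.1908, 0.3779]
tool_rot: [0.0, 0.709, -0.705, -0.0]
contact_force: [0.7, -0.7, -4.8]
gripper_width: 0.246
```

```bash
python3 look.py s7
```

```text
14.1167 [ 0.5314 -0.1908  0.3779] [ 0.6976 -0.7389 -4.846 ] [-0.0194 -0.0439  0.0186] 0.2459376443083529
origin px 234 118
```

View pics/zs7.png

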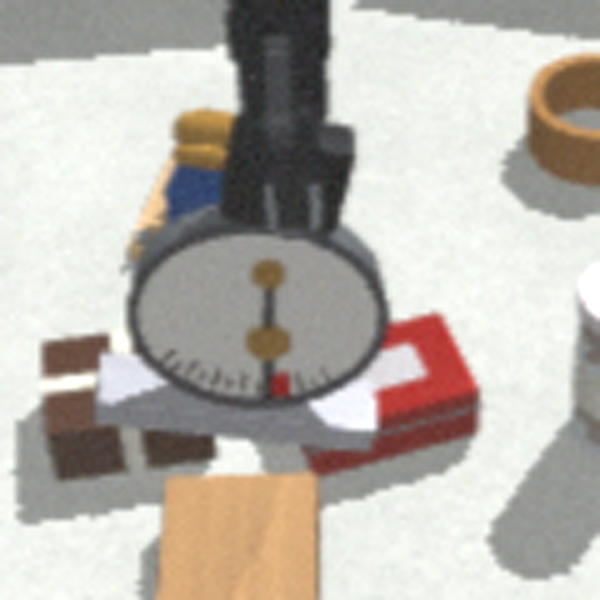

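```bash
python3 - <<'E'
from face import *
face('s7',np.array([234,118.]),(267,273),(270,397),(99,414),(373,443),((268,368),(298,402)))
E
python3 look.py s8
python3 - <<'E'
import cv2
a=cv2.imread('pics/zs8.png')[220:470,80:400];cv2.imwrite('pics/zz8.png',cv2.resize(a,(768,600),interpolation=2))
E
```

```text
tip ang -0.05535635858400622 r 78.85511971966572
mark ang 0.01790979835018092 r 70.77422639640197
foot CCW -0.2248291095978887 mark val 0.24273890794806963 pointer val 0.16947275101388248 need more lean 0.07326615693418714
14.1667 [ 0.5314 -0.1908  0.378 ] [ 0.2767 -0.3004 -4.9941] [-0.0134 -0.0684  0.013 ] 0.24731692440411668
origin px 234 118
```

View pics/zz8.png

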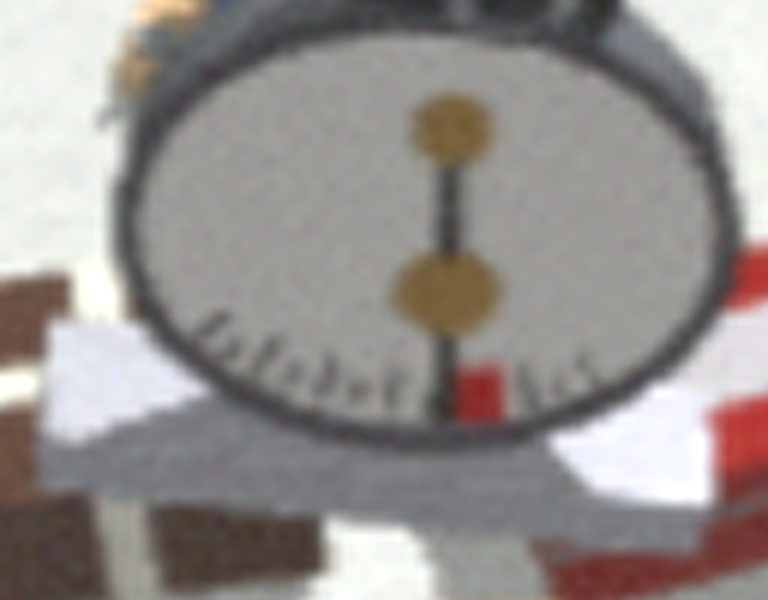

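step_arm([
  [0,0,0,0,1],
  [0,0,0,0,1],
  [0,0,0,0,1],
  [0,0,0,0,1],
  [0,0,0,0,1],
  [0,0,0,0,1],
  [0,0,0,0,1],
  [0,0,0,0,1],
  [0,0,0,0,1],
  [0,0,0,0,1],
])

```text
t: 15.05
eef_pos: [0.5314, -0.1908, 0.378]
tool_rot: [0.0, 0.709, -0.705, -0.0]
contact_force: [0.8, -0.0, -4.2]
gripper_width: 0.249
```

```bash
python3 look.py s9
python3 - <<'E'
import cv2
a=cv2.imread('pics/zs9.png')[220:470,80:400];cv2.imwrite('pics/zz9.png',cv2.resize(a,(768,600),interpolation=2))
E
```

```text
15.05 [ 0.5314 -0.1908  0.378 ] [ 0.8183 -0.0352 -4.2058] [ 0.0115 -0.1171 -0.0056] 0.2487856130928129
origin px 234 118
```

View pics/zz9.png

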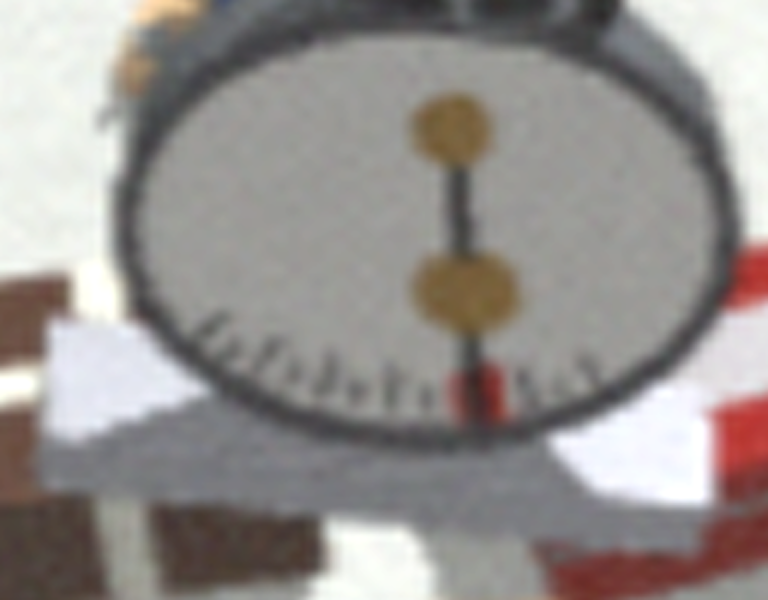

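Run:
```python
from face import *
d=np.load('pics/s9.npy',allow_pickle=True).item();o=bot.get_obs();org=np.array([234,118.])
px=lambda x,y:np.array([(x+.5)/5-.5,(y+.5)/5-.5])+org
n=np.array([.005,-1,0]);n=np.array([np.cos(np.radians(-89.7)),np.sin(np.radians(-89.7)),0]);
P=pts(d)
for offn in(.016,):
    p0=o['eef_pos']+n*offn
    L=plane(d,*px(97,423),p0,n);R=plane(d,*px(372,450.5),p0,n);print(L,R,np.linalg.norm(R-L),'M-TCP',(L+R)/2-o['eef_pos'],np.arctan2(R[2]-L[2],R[0]-L[0]))
th=.235
print('expected', -158*0, 'dy',-155*np.sin(th),'dz',-155*np.cos(th)-3)
# depth check, foot front face pts
X=P-o['eef_pos'];m=(d['z_map']>.1)&(abs(X[...,0]+.036)<.085)&(X[...,1]>-.03)&(X[...,1]<-.008)&(X[...,2]<-.115)&(X[...,2]>-.2)
Q=X[m];print(len(Q),np.percentile(Q[:,0],[0.5,99.5]),np.percentile(Q[:,2],[1,99]))
for lo in np.arange(-.11,.04,.015):
    s=(Q[:,0]>=lo)&(Q[:,0]<lo+.015)
    if s.sum()>3: print(lo+.0075,np.percentile(Q[s,2],[2,50]),Q[s,1].mean())
```

```text
[ 0.4326 -0.2072  0.2414] [ 0.5583 -0.2066  0.2136] 0.12873281819126195 M-TCP [-0.036  -0.0162 -0.1505] -0.21795300569019663
expected 0 dy -36.0906627544246 dz -153.73972290655968
472 [-0.0977  0.0272] [-0.1624 -0.1161]
-0.10250000000000001 [-0.1383 -0.1273] -0.013934629941606753
-0.0875 [-0.1421 -0.1288] -0.013746775188050252
-0.07250000000000001 [-0.1432 -0.1321] -0.013888054848674723
-0.0575 [-0.1478 -0.1328] -0.013106731203535069
-0.0425 [-0.1522 -0.1368] -0.012783826430736273
-0.027500000000000004 [-0.153  -0.1406] -0.012864206386543437
-0.012500000000000004 [-0.1572 -0.1426] -0.012569392715952943
0.0024999999999999953 [-0.1617 -0.1469] -0.01253812379879091
0.017499999999999995 [-0.1642 -0.1516] -0.013269226959997339
0.03250000000000001 [-0.1576 -0.1515] -0.01192170146451666
```

Run:
```python
from mark import *
print(mv((.471,.232,.378),-15.1),mv((.471,.232,.26),-15.1))
```

```text
[-423.001    58.4356   -0.0069  -74.6277] [-422.9957   58.4351  117.9931  -74.6277]
```

step_arm([
  [-423,58,0,-74.6,1],
  [-423,58,0,-74.6,1],
  [-423,58,0,-74.6,1],
  [-423,58,0,-74.6,1],
  [-423,58,0,-74.6,1],
  [-423,58,0,-74.6,1],
  [-423,58,0,-74.6,1],
  [-423,58,0,-74.6,1],
  [-423,58,0,-74.6,1],
  [-423,58,0,-74.6,1],
  [-423,58,0,-74.6,1],
  [-423,58,0,-74.6,1],
  [-423,58,0,-74.6,1],
  [-423,58,0,-74.6,1],
  [-423,58,30,-74.6,1],
  [-423,58,60,-74.6,1],
  [-423,58,90,-74.6,1],
  [-423,58,118,-74.6,1],
  [-423,58,118,-74.6,1],
  [-423,58,118,-74.6,1],
])

```text
t: 16.77
eef_pos: [0.4712, 0.2304, 0.2597]
tool_rot: [0.001, 0.991, -0.133, -0.001]
contact_force: [-0.0, 0.1, -3.7]
gripper_width: 0.249
```

```bash
python3 look.py s10
python3 - <<'E'
from mark import *
print(mv((.471,.232,.238),-15.1))
E
python3 lean.py s10
```

```text
16.7667 [0.4712 0.2304 0.2597] [-0.0263  0.059  -3.7024] [ 0.053  -0.1104  0.0153] 0.24886927056645436
origin px 218 51
[-1.6207 -0.4625 23.2467 -0.1615]
s10 122 X [ 7.301  15.2994] Y [-62.102   63.6612]
-53 14 [121.8931 130.0685 135.9528] 12.868509514133219
-38 10 [121.3285 129.1292 134.3935] 13.360878265612275
-23 10 [115.6433 124.9064 130.72  ] 13.264154652292811
-8 12 [113.3337 123.7043 135.1998] 12.456134894884427
7 14 [107.3406 119.1798 138.3726] 12.987248981256736
22 11 [104.4151 115.692  126.3023] 12.750012594734095
37 14 [101.3044 115.0867 131.1069] 12.060093886418878
52 11 [100.8897 110.7282 135.6942] 12.793010192157874
67 4 [104.4549 107.6026 109.7482] 12.86075174589461
```

View pics/zs10.png

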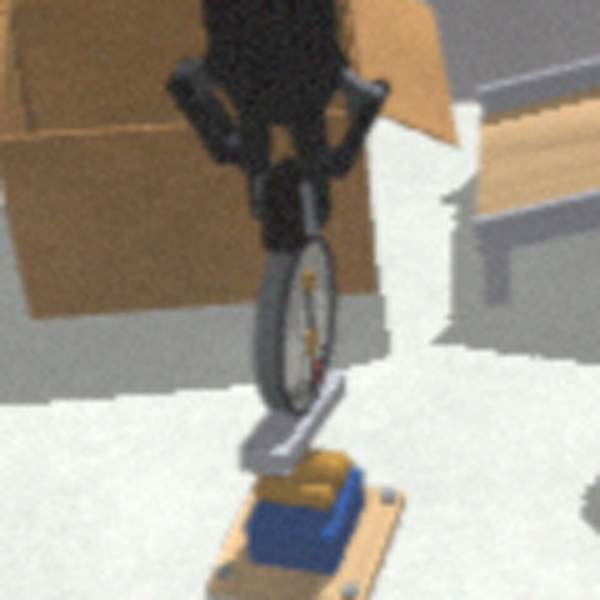

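step_arm([
  [-1,0,10,0,1],
  [-1,0,18,0,1],
  [-1,0,21,0,1],
  [-1,0,24,0,1],
  [-1,0,26,0,1],
  [-1,0,27.5,0,1],
  [-1,0,27.5,0,1],
  [-1,0,27.5,0,1],
  [-1,0,27.5,0,1],
  [-1,0,27.5,0,1],
  [-1,0,27.5,0,1],
  [-1,0,27.5,0,1],
  [-1,0,27.5,0,1],
  [-1,0,27.5,0,1],
  [-1,0,27.5,0,1],
  [-1,0,27.5,0,1],
  [-1,0,27.5,0,1],
  [-1,0,27.5,0,1],
  [-1,0,27.5,0,1],
  [-1,0,27.5,0,1],
])

```text
t: 18.48
eef_pos: [0.4705, 0.2323, 0.2325]
tool_rot: [-0.0, 0.991, -0.132, 0.0]
contact_force: [-0.9, 1.1, -0.4]
gripper_width: 0.245
```

```bash
python3 look.py s11 t; python3 lean.py s11
python3 - <<'E'
import cv2
a=cv2.imread('pics/zs11.png')[180:510,170:440];cv2.imwrite('pics/zz11.png',cv2.resize(a,(490,598),interpolation=2))
E
```

```text
18.4833 [0.4705 0.2323 0.2325] [-0.9225  1.1376 -0.3614] [ 0.5194  0.4641 -0.0764] 0.24517618377246775
origin px 218 58
s11 122 X [ 7.1927 14.1181] Y [-59.5219  70.1899]
-53 12 [ 93.9623 103.858  109.2249] 12.353654377603599
-38 13 [ 90.7711 103.3999 132.6166] 12.129647859569312
-23 9 [ 91.6407 101.2166 115.1186] 11.649009570240699
-8 11 [ 84.6649  92.9314 108.2419] 12.25795609899002
7 12 [82.7563 93.6499 99.6632] 11.645763957945029
22 5 [84.2369 89.7325 94.6832] 12.905933674588734
37 7 [78.588  83.1767 86.9318] 12.879873166090038
52 7 [ 82.6014  83.179  111.0821] 11.323261915289363
67 4 [ 89.996  132.7967 136.0603] 10.54065471348411
```

View pics/zz11.png

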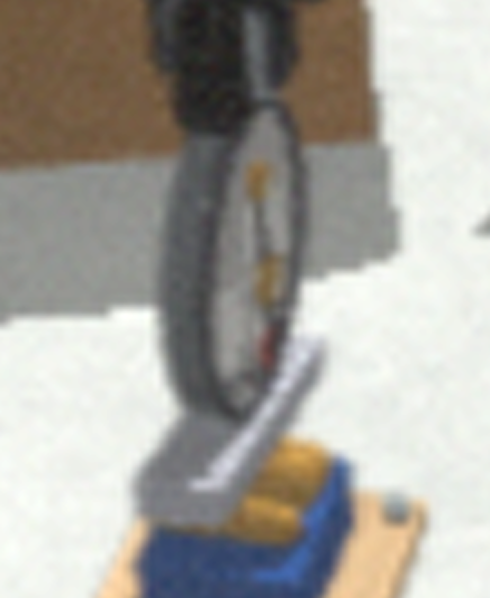

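Run:
```python
from mark import *
th=np.linspace(0,0,1)
a=np.radians(-15);ex=np.array([np.cos(a),np.sin(a),0]);ey=np.array([-ex[1],ex[0],0]);ez=np.array([0,0,1.])
T={'s10':np.array([.4712,.2304,.2597]),'s11':np.array([.4705,.2323,.2325])}
org={'s10':(218,51),'s11':(218,58)}
def pt(t,lean,up,yy,x):  # gauge coords rel grip (155 up)
    n=np.sin(lean)*ey+np.cos(lean)*ez;tt=np.cos(lean)*ey-np.sin(lean)*ez
    return t-[0,0,.003]+n*(up-.155)+tt*yy+ex*x
for s in T:
    d=np.load('pics/%s.npy'%s,allow_pickle=True).item();f=d['frame'].astype(float)
    u0,v0=org[s];b=f[v0+35:v0+85,u0+45:u0+75]
    red=np.clip(b[...,0]-np.maximum(b[...,1],b[...,2])*1.25-12,0,None)*(abs(b[...,1]-b[...,2])<25)
    br=np.clip((b[...,0]-b[...,2])-35,0,None)*(b[...,1]-b[...,2]>18)
    def cc(w):
        n,l,st,ce=cv2.connectedComponentsWithStats((w>0).astype('uint8'));out=[]
        for i in range(1,n):
            v,u=np.nonzero(l==i);
            if len(u)>=3: out.append((len(u),round(np.average(u,weights=w[v,u])+u0+45,2),round(np.average(v,weights=w[v,u])+v0+35,2)))
        return out
    print(s,'red',cc(red),'brass',cc(br))
    for L in(.18,.235,.29):
        mk=.235
        piv=proj(d,pt(T[s],L,.105,0,.018));m=proj(d,pt(T[s],L,.105-.075*np.cos(mk),.075*np.sin(mk),.018))
        p=L;tip=proj(d,pt(T[s],L,.105-.075*np.cos(p),.075*np.sin(p),.018))
        hub=proj(d,pt(T[s],L,.105-.042*np.cos(p),.042*np.sin(p),.018))
        fe=[proj(d,pt(T[s],L,.016,yy,.016)) for yy in(-.065,.065)]
        print('  L',L,'piv',piv,'mark-piv',m-piv,'hub-piv',hub-piv,'tip-mark',tip-m,'foot',fe[1]-fe[0])
    b5=cv2.resize(f[v0+30:v0+95,u0+35:u0+80][:,:,::-1].astype('uint8'),None,fx=9,fy=9,interpolation=cv2.INTER_CUBIC)
    cv2.imwrite('pics/q%s.png'%s,np.clip(b5*1.5,0,255).astype('uint8'))
A=cv2.imread('pics/qs10.png');B=cv2.imread('pics/qs11.png');cv2.imwrite('pics/q.png',np.hstack([A,B])[:600])
```

```text
s10 red [] brass [(5, np.float64(288.09), np.float64(88.0)), (4, np.float64(279.07), np.float64(105.63)), (3, np.float64(280.0), np.float64(117.67))]
  L 0.18 piv [282.0176 106.8421] mark-piv [ 2.2341 18.5518] hub-piv [ 1.0795 11.051 ] tip-mark [-0.3456  0.7812] foot [ 11.5494 -18.2331]
  L 0.235 piv [281.7605 107.1768] mark-piv [ 1.9038 19.3523] hub-piv [ 1.0883 11.0624] tip-mark [0. 0.] foot [ 11.7184 -16.4328]
  L 0.29 piv [281.5016 107.4666] mark-piv [ 1.5643 20.1081] hub-piv [ 1.0972 11.0759] tip-mark [ 0.355 -0.733] foot [ 11.8613 -14.5638]
s11 red [] brass [(3, np.float64(265.25), np.float64(94.25)), (3, np.float64(290.0), np.float64(100.8)), (3, np.float64(280.0), np.float64(112.69))]
  L 0.18 piv [282.5178 113.7208] mark-piv [ 2.1714 17.9025] hub-piv [ 1.0473 10.6757] tip-mark [-0.3386  0.7807] foot [ 11.3081 -18.4148]
  L 0.235 piv [282.2663 114.0622] mark-piv [ 1.8475 18.7007] hub-piv [ 1.0557 10.6861] tip-mark [0. 0.] foot [ 11.47   -16.6695]
  L 0.29 piv [282.0132 114.3599] mark-piv [ 1.5147 19.4558] hub-piv [ 1.0643 10.6984] tip-mark [ 0.3477 -0.7342] foot [ 11.6061 -14.8562]
```

View pics/q.png

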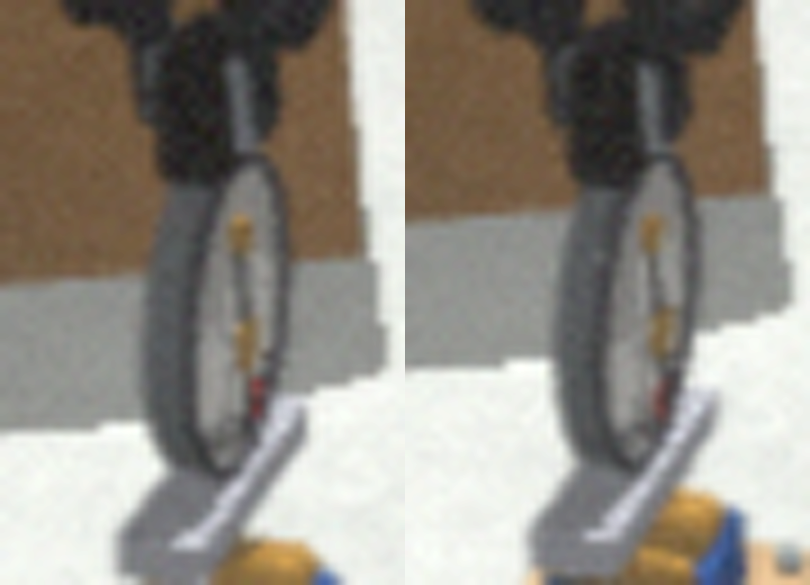

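Run:
```python
from mark import *
fs=[bot.read_camera('side') for _ in range(12)]
d=fs[0];f=np.mean([x['frame'].astype(float) for x in fs],0);z=np.mean([x['z_map'] for x in fs],0)
d['frame']=f;d['z_map']=z;np.save('pics/avg.npy',d,allow_pickle=True)
u0,v0=218,58
b=f[v0+40:v0+90,u0+38:u0+78][:,:,::-1]
cv2.imwrite('pics/qa.png',np.clip(cv2.resize(b,None,fx=12,fy=12,interpolation=cv2.INTER_CUBIC)*1.5,0,255).astype('uint8'))
o=bot.get_obs();print(o['t'],o['contact_force'],o['eef_pos'])
# red-ness map
r=(f[...,0]-.5*(f[...,1]+f[...,2]))[v0+68:v0+84,u0+58:u0+72];print(np.round(r).astype(int))
g=f.mean(-1)[v0+68:v0+84,u0+58:u0+72];print(np.round(g).astype(int));print(u0+58,v0+68)
```

```text
19.1833 [-1.9653  2.2488 -0.124 ] [0.4705 0.2322 0.2325]
[[ 1  1  1  3 17 23 13  4  0  0  0  0  0  0]
 [ 1  1  1  2  9 14  5  0 -1  0  0  0  0  0]
 [ 1  1  2  1  2  2  2  0 -1  0  0  0 -1  0]
 [ 1  2  1  1  2  5  3  0 -1  1  0  0 -1  0]
 [ 0  1  1  1  4 16  9 -1  0 -1  0  0  0 -1]
 [ 1  1  1  2 13 19  6 -2 -4 -4 -3 -1  0 -1]
 [ 1  1  1  2 13 18  5 -3 -4 -4 -4 -2 -1  0]
 [ 1  2  1  2 14 23  6 -3 -3 -4 -3 -1  0  0]
 [ 1  1  2  1  4 14  2 -3 -4 -3 -2 -1  0  0]
 [ 1  1  1  1  1  2 -2 -4 -4 -3 -2 -1 -1 -1]
 [ 0  1  1  1  0 -1 -4 -6 -3 -3 -2 -1  0  0]
 [ 0  0  1  1 -1 -2 -3 -3 -2 -2 -1 -1 -1 -1]
 [ 0  0  0 -1 -2 -3 -3 -2 -2 -1 -1  0 -1  0]
 [-1 -1 -1 -1 -3 -4 -3 -2 -2 -1  0  0 -1 -1]
 [-2 -1 -1 -2 -4 -3 -2 -2 -1 -1 -1  0 -1 -1]
 [-2 -2 -2 -4 -4 -3 -1  3  3  1  1  0  0  0]]
[[ 92 101  99  89  71  64  79  66  81 145 162 164 163 163]
 [ 95 102 100  89  75  59  64  64  88 146 161 162 164 165]
 [ 95 103 101  91  84  63  69  70 115 152 162 162 163 163]
 [ 98 103 102  93  95  67  51  65 121 155 163 164 163 162]
 [ 95 102 102  93  94  67  50  71 138 158 161 160 161 161]
 [ 94 102 101  91  85  58  46  77 128 143 145 141 153 159]
 [ 94 102  92  85  73  51  53 101 132 141 131 128 148 157]
 [ 95 102  91  78  71  54  61 104 133 144 110 117 148 157]
 [ 91  99  87  73  64  53  72 122 133 112  94 118 149 158]
 [ 74  81  69  59  56  54  82 125 125  99  93 131 155 162]
 [ 58  66  74  68  58  69 119 141 108  87 107 146 159 160]
 [ 49  62  77  80  69  79 120 110  90  95 140 157 159 159]
 [ 46  63  76  72  72 117 121  97  91 126 152 158 157 158]
 [ 49  47  57  64 102 133 106  88 102 141 155 158 158 158]
 [ 70  59  62  85 120 108  89  89 118 147 157 160 160 160]
 [ 78  77  89 121 120  96  86 107 140 154 157 160 161 161]]
276 126
```

View pics/qa.png

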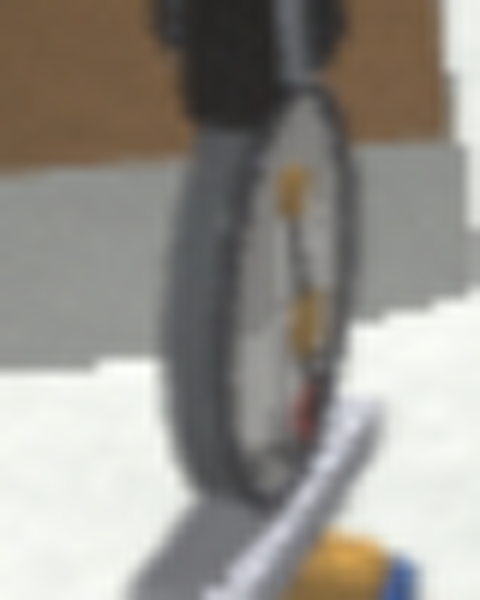

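step_arm([
  [0,0,-30,0,1],
  [0,0,-65,0,1],
  [20,30,-100,7,1],
  [40,70,-110,14,1],
  [60,110,-120,21,1],
  [80,150,-120,28,1],
  [94,190,-120,35,1],
  [94,225,-120,42,1],
  [94,234,-120,49,1],
  [94,234,-120,56,1],
  [94,234,-120,63,1],
  [94,234,-120,70,1],
  [94,234,-120,75,1],
  [94,234,-120,75,1],
  [94,234,-120,75,1],
  [94,234,-120,75,1],
  [94,234,-120,75,1],
  [94,234,-120,75,1],
  [94,234,-120,75,1],
  [94,234,-120,75,1],
])

```text
t: 20.85
eef_pos: [0.5001, -0.0183, 0.3525]
tool_rot: [0.0, -0.706, 0.708, -0.0]
contact_force: [0.0, 0.3, -5.5]
gripper_width: 0.249
```

step_arm([
  [0,0,0,0,1],
  [0,0,0,0,1],
  [0,0,0,0,1],
  [0,0,0,0,1],
  [0,0,0,0,1],
  [0,0,0,0,1],
  [0,0,0,0,1],
  [0,0,0,0,1],
  [0,0,0,0,1],
  [0,0,0,0,1],
  [0,0,0,0,1],
  [0,0,0,0,1],
])

```text
t: 21.85
eef_pos: [0.5001, -0.0182, 0.3525]
tool_rot: [0.0, -0.706, 0.708, 0.0]
contact_force: [0.8, 0.7, -5.2]
gripper_width: 0.25
```

```bash
python3 look.py s12
python3 - <<'E'
import cv2
a=cv2.imread('pics/zs12.png')[200:470,120:440];cv2.imwrite('pics/zz12.png',cv2.resize(a,(711,600),interpolation=2))
E
```

```text
21.85 [ 0.5001 -0.0182  0.3525] [ 0.7693  0.6533 -5.174 ] [ 0.0188 -0.0855 -0.0013] 0.24997721532471756
origin px 223 78
```

View pics/zz12.png

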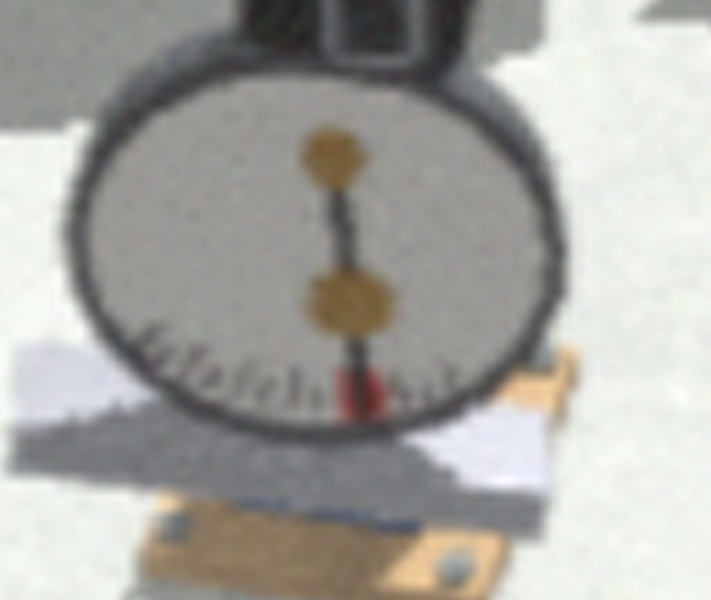

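Run:
```python
from mark import *
print(mv((.4707,.232,.26),-15.1),mv((.4707,.232,.2325),-15.1))
```

```text
[-250.1267   30.0099   92.4683  -75.0315] [-250.1264   30.0097  119.9683  -75.0315]
```

step_arm([
  [-250,30,30,-75,1],
  [-250,30,30,-75,1],
  [-250,30,30,-75,1],
  [-250,30,30,-75,1],
  [-250,30,30,-75,1],
  [-250,30,30,-75,1],
  [-250,30,30,-75,1],
  [-250,30,30,-75,1],
  [-250,30,30,-75,1],
  [-250,30,30,-75,1],
  [-250,30,30,-75,1],
  [-250,30,60,-75,1],
  [-250,30,85,-75,1],
  [-250,30,95,-75,1],
  [-250,30,105,-75,1],
  [-250,30,111,-75,1],
  [-250,30,115,-75,1],
  [-250,30,118,-75,1],
  [-250,30,120,-75,1],
  [-250,30,120,-75,1],
])

```text
t: 23.57
eef_pos: [0.4711, 0.2321, 0.233]
tool_rot: [-0.0, 0.991, -0.132, 0.0]
contact_force: [-1.6, -0.5, -0.4]
gripper_width: 0.249
```

step_arm([
  [0,0,0,0,1],
  [0,0,0,0,1],
  [0,0,0,0,1],
  [0,0,0,0,1],
  [0,0,0,0,1],
  [0,0,0,0,1],
  [0,0,0,0,1],
  [0,0,0,0,1],
  [0,0,0,0,1],
  [0,0,0,0,1],
  [0,0,0,0,1],
  [0,0,0,0,1],
  [0,0,0,0,1],
  [0,0,0,0,1],
  [0,0,0,0,1],
  [0,0,0,0,1],
])

```text
t: 24.9
eef_pos: [0.4708, 0.232, 0.2325]
tool_rot: [-0.0, 0.991, -0.132, 0.0]
contact_force: [0.4, 1.2, 0.4]
gripper_width: 0.247
```

```bash
python3 look.py s13 t; python3 lean.py s13
python3 - <<'E'
from mark import *
from lean import C,ex,ey
o=bot.get_obs();r=o['eef_pos'][:2]-C;print('tcp local',r@ex*1e3,r@ey*1e3)
# stand stud/foot: crown visible depth from averaged side
fs=[bot.read_camera('side') for _ in range(6)]
d=fs[0];d['z_map']=np.median([x['z_map'] for x in fs],0);P=pts(d)
X=(P[...,:2]-C)@ex*1e3;Y=(P[...,:2]-C)@ey*1e3;Z=P[...,2]*1e3
hsv=cv2.cvtColor(d['frame'],cv2.COLOR_RGB2HSV).astype(int)
m=(abs(Y)<30)&(X>17)&(X<36)&(Z>55)&(hsv[...,1]>90)
print('brass',m.sum());
for lo in range(-28,28,4):
    s=m&(Y>=lo)&(Y<lo+4)
    if s.sum()>1: print(lo+2,s.sum(),np.percentile(Z[s],[50,90,100]))
a=cv2.imread('pics/zs13.png')[180:560,130:460];cv2.imwrite('pics/zz13.png',cv2.resize(a,(521,600),interpolation=2))
E
```

```text
24.9 [0.4708 0.232  0.2325] [0.3823 1.1578 0.4496] [ 0.1448 -0.2336  0.0287] 0.2470186575600721
origin px 218 58
s13 129 X [ 7.1953 15.2855] Y [-59.988   72.2671]
-53 13 [ 92.9491 103.213  108.2349] 12.261686946752734
-38 11 [ 94.665  102.8876 131.9355] 12.886912514444647
-23 10 [ 89.5843 102.0505 117.0775] 12.361507124489583
-8 12 [ 85.9557  94.1539 102.634 ] 12.661551729005728
7 12 [ 82.3874  95.433  100.8779] 11.824841875656977
22 13 [ 83.0047  91.2334 118.0447] 11.908881489866221
37 10 [ 78.0586  88.459  102.5999] 12.659432949253386
52 8 [ 80.8606  87.7944 111.3562] 12.161935855462508
67 8 [ 82.4    129.0219 135.3189] 11.638996990524449
tcp local -0.22821512284008222 38.70351841092602
brass 48
-22 9 [64.6682 67.7368 67.912 ]
-18 3 [65.9531 67.9665 68.4698]
-14 3 [67.5609 68.0823 68.2126]
-10 7 [70.9514 73.3814 74.0458]
-6 9 [73.7812 77.4284 81.2657]
-2 6 [76.3736 79.3582 80.9045]
2 4 [76.1332 79.0058 79.4643]
18 2 [64.3152 65.5329 65.8374]
22 3 [67.0728 67.6911 67.8457]
```

View pics/zz13.png

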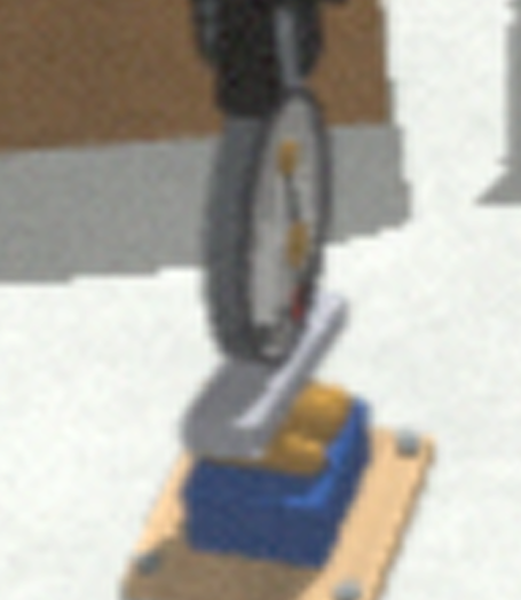

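View pics/s13t.png

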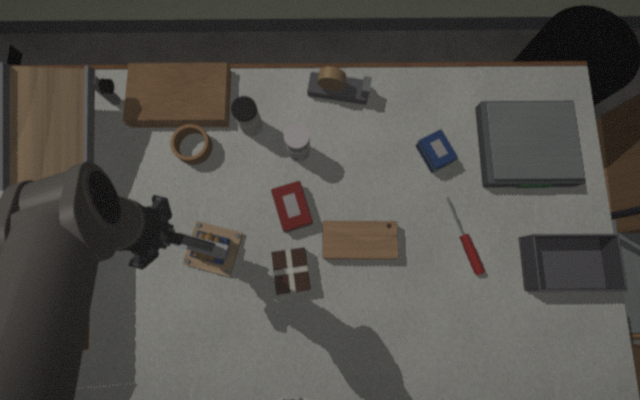

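```bash
python3 -c "
from h import *
print(bot.hand_in());o=bot.get_obs();print(o['t'],o['eef_pos'],o['contact_force'])"
```

```text
the job is handed in; nothing more can be done
None
the job is handed in; nothing more can be done
```

The job is handed in at about 25.3 s, well under the 42 s limit. The gauge stands on the brass stud, still gripped at 70 N, with the foot pressed down and the gauge leaning about 0.24 rad towards its own +y.

**How it was done:** I gripped the handle across x and stood the gauge upright on the stud. When I rocked it there, the foot slid about 13 mm instead of leaning. So I set the lean at the +x edge of the offcut, turning the gauge in a light grip. I then clamped it firmly and put it back on the stud already leaning. This means the final lean was not made by rocking on the stud, as you asked.

**Last checks:**
- **Pointer on the mark:** after the first pressing at this lean, I lifted the gauge and showed its face to the side camera. The settled pointer lay over the middle of the red mark. I then returned it to the same pose and pressed again, and did not repeat that face-on check. Seen on the stud, the dial is too edge-on to confirm it better than about ±0.05 rad.
- **Stud depth:** the crown sits at about 80 mm, so the stud is pressed about 5 mm. The upward force on the tool rose by 4–5 N, which fits, and the stud is clear of its lower stop.
- **Foot across the crown:** from the arm position, the foot's middle is within about 1 mm of the contact line. The noisier depth points disagree and suggest about 3 mm off towards +y.
- **Other things:** the tins, tubes, gift box, tape roll, screwdriver and offcut look unmoved in the last top view. The red mark read 0.20–0.24 rad across my looks, which is within the noise of those readings.

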